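Seat a setting stick in the V of an engraver's vise

TASK

Stand the thick setting stick upright on the bed of the vise between the jaw and the V and let go of it; then push the jaw by its thumb plate so that it drives the stick fully home, centred against both faces of the V, and press it there for about a second with some 10 N beyond the jaw's own drag (over 16 N would crack the setting). Leave it clamped there between jaw and V and do not disturb the other things on the bench.

Things in the scene. Friction and masses are not known exactly. Their poses are not given: they have to be found in the camera images.
- vise: low vise fixed to the bench, bed 190 x 80 mm, 24 mm high; origin at the centre of its underside; x along the bed from sliding jaw to V, z up. On it stands a right-angled steel V-block, 36 mm tall, two upright slippery faces 36 mm long, open to the jaw, symmetrical about the x axis. It is pinned fast, but elsewhere along the bed each time, and no reading of that is given: home must be felt.
- bed_mid (a point): centre of the vise bed's top surface; axes as the vise's. The V's apex lies 40 to 60 mm ahead (+x) of this point; with the stick home, its axis is 21 mm before the apex. There is always room to stand the stick on the bed with its axis 5 mm behind this point (towards the jaw).
- jaw (a joint): sliding jaw, travel in m: 0 fully open (its flat face 35 mm behind bed_mid), grows as it slides along the vise's x towards the V, limit 0.066; it bears on the seated stick at 0.039 to 0.059, depending on where the V is pinned. It slides with a steady drag of about 6 N plus 20 N per m/s, has no spring and stays where it is left.
- jaw_face (a point): centre of the jaw's flat upright face that looks to the V, 18 mm above the bed; the jaw is 60 mm wide, 22 mm thick and 36 mm tall; axes as the vise's
- thumb_back (a point): on the back side (away from the V) of the jaw's upright thumb plate, where to push it towards the V, 65.5 mm above the bed and flush with the back of the jaw; the plate is 40 mm wide, 8 mm thick and rises from the jaw's top (36 mm above the bed) to 82 mm above the bed
- stick_mid (a point): centre (half-way up, 45 mm above its foot) of the thick setting stick: an upright wooden round, 30 mm diameter and 78 mm tall, with a smaller brass cup (24 mm) and steel stub on top, 92 mm in all, about 90 g. It starts standing free on the bench. It can be gripped by the wood from above, over the top. Pressing it in the vise with over 16 N (beyond the jaw's drag) cracks the setting.
- thin_stick: thin setting stick, 18 mm diameter, otherwise like the thick one; not to be disturbed (origin at the centre of its underside)
- jar: amber glass jar, 42 mm diameter, 60 mm tall; not to be disturbed (origin at the centre of its underside)
- graver_a: graver lying on the bench: dark wooden knob handle and thin steel shank, 105 mm long, 30 mm thick; not to be disturbed (origin at the centre of its underside)
- graver_b: graver lying on the bench: dark wooden knob handle and thin steel shank, 105 mm long, 30 mm thick; not to be disturbed (origin at the centre of its underside)
- graver_c: graver lying on the bench: dark wooden knob handle and thin steel shank, 105 mm long, 30 mm thick; not to be disturbed (origin at the centre of its underside)
- dish: white ceramic bowl, 70 mm wide, 30 mm tall; not to be disturbed (origin at the centre of its underside)
- loupe: black ring-shaped eye loupe, 40 mm across, 25 mm tall; not to be disturbed (origin at the centre of its underside)

How it is judged:
On the way, in this order (a step that is already met when the one before it is completed fails the run):
1. the thick stick stands upright on the vise bed between jaw and V, let go (angle between stick_mid's own z axis and vertical below 0.05 rad and z of stick_mid in the frame of bed_mid between 0.042 and 0.048 m and contact force between stick and the fingers below 0.1 N and x of stick_mid in the frame of bed_mid between -0.025 and 0.042 m and y of stick_mid in the frame of bed_mid between -0.02 and 0.02 m), for 0.2 s.
2. the jaw presses the stick against both V faces at once (over 5 N from the jaw, over 2 N on each face) (contact force between stick and jaw above 5 N and contact force between stick and vee_c0 above 2 N and contact force between stick and vee_c2 above 2 N), for 0.4 s.
At the end, for the whole second after the job is handed in: The thick stick stands upright (within 0.05 rad) on the bed, at rest and let go, its axis within 1.5 mm of the middle line of the vise, touching both V faces (over 0.3 N each), with the jaw still bearing on it (over 1 N) (angle between stick_mid's own z axis and vertical below 0.05 rad and z of stick_mid in the frame of bed_mid between 0.042 and 0.048 m and contact force between stick and the fingers below 0.1 N and y of stick_mid in the frame of vise between -0.0015 and 0.0015 m and contact force between stick and jaw above 1 N and contact force between stick and vee_c0 above 0.3 N and contact force between stick and vee_c2 above 0.3 N and linear speed of stick below 0.01 m/s).
It fails at once if the stick is pressed with over 16 N by the jaw or either V face (contact force between stick and jaw above 16 N or contact force between stick and vee_c0 above 16 N or contact force between stick and vee_c2 above 16 N).
It fails at once if another loose thing is moved more than 30 mm (distance of any of thin_stick, jar, graver_a, graver_b, graver_c, dish, loupe from where it was at the start of the episode above 0.03 m).
It also fails if it takes over 72 s, if anything falls off the work surface, if the arm or the gripper's body presses on something with over 40 N, if the wrist force passes 120 N, or if a joint passes its speed limit or range.

ROBOT

A 6-joint arm with a two-finger parallel gripper is mounted at the origin on the work surface. World frame = base frame: x ahead of the robot, y to its left, z up, the work surface at z = 0. Lengths are in m, angles in rad, forces in N, time in s.
With the tool pointing down it reaches from about 0.3 to 0.775 m from the base axis. Payload 14.6 kg.
Tool frame: the origin (TCP) lies at the centre of the arm's flange, where the gripper is bolted on; the fingertips stand 199 mm ahead of it and the grasp point (between the pads) lies ctrl.tcp_to_grasp ahead of it (ctrl.tcp_to_grasp is the distance from the TCP to the grasp point, in m); z points along the fingers, y is the line along which they close (so a half turn about z gives the same grasp; the last joint's range is limited). The gripper opens to 94 mm and grips with 3 to 60 N. Pads are 16 mm wide; open, the fingers measure 119 mm over their backs; the gripper's body (75 mm by 177 mm) begins 78 mm behind the grasp point.
Start: joints at [1.106, 0.3, 1.521, -0, 1.321, -0.067], TCP at [0.213, 0.507, 0.405] pointing down, gripper open.
Joint ranges: [-3.03, 3.03], [-0.79, 2.21], [0.23, 2.52], [-1.04, 4.18], [0, 3.07], [-2.55, 2.55]. Speed limits (rad/s): [2.22, 2.22, 2.57, 3.14, 3.14, 3.14].

INTERFACE

Orientations are given as [roll, pitch, yaw] about the fixed x, y, z axes, in that order (R = Rz(yaw) Ry(pitch) Rx(roll)).
In Python, from station import ctrl gives the robot as it stands. The module is installed in compiled form; this text tells all that it offers.
- The arm moves only by the shell command python3 -m jog 'ROWS' [OPENING] [FORCE]. ROWS is JSON, a list of rows, each a list of 6 numbers: the shift along the tool's x, y, z in cm, then the turn, a rotation vector about the tool's x, y, z in rad. In form: [[tx, ty, tz, ax, ay, az], ...]. A call has 1 to 8 rows; each row is the pose to reach, as a shift and turn from the pose commanded when the call began, along the tool's axes at that moment; what a row does not reach only later rows make up. A row lasts 1/10 s, in which the tool goes at most 50 mm and 8.59 degrees, less where a joint would pass 70% of its speed; a pose out of reach is approached as far as the arm can. A call with a gripper value outside its range is refused whole. OPENING is the opening in per cent of the stroke, from 0 (shut) to 100 (fully open), set as the call begins (- or left out, the last holds). The fingers move at their own pace and stop on an object; FORCE is the grip in N (left out, the last holds). Time passes only in rows, so rows that repeat a pose let the fingers close. It gives the time, the measured TCP pose, the force, the opening and the grip force at its end, in the units of the state.
- ctrl.get_obs(): the state, without advancing time (a new reading comes with each control period).
- ctrl.camera(name): name is "scene" or "top"; returns a dict with "img" (400x640x3 uint8, blue, green, red), "intrinsics" (3x3 intrinsics, pixels), "R" (3x3) and "t" (3): a world point X has camera coordinates R X + t. Camera axes: x right, y down, z forward; pixel columns grow to the right and rows downward; lengths in m; the calibration is good to about 2 mm. A picture is of the moment at which its call begins. There is no depth.
- ctrl.hand_in(): hands the job in; it is judged then, once.
The state is a dict: "time_s": time; "qpos": joint angles; "joint_vel": joint speeds; "tau": joint torques, N m; "ee_pos": TCP position; "eef_rot": TCP orientation; "force": force on the tool from outside, world axes, zero at the start; "moment": the same for the moment, N m; "grip_width": finger opening in m; "grip_force": force on a finger pad.
Only numpy, scipy, OpenCV 4.12 (cv2) and the standard library are available. Lean on these libraries where they do the work, as an engineer would, in place of code of your own. Each camera call takes 0.05 s, during which the arm holds its last target. There are 200 camera calls.

## Working session

There is one attempt and no reset: what is moved stays moved. The work goes in short steps, Python scripts to look and compute and a shell command to move; the robot and the scene stay as the last step left them, time stands still between calls to the robot, and variables do not carry over. Pictures are saved under pics/ and viewed, at most 10 in all, crops included, and the job is handed in when it is done.

```bash
mkdir -p pics; python3 - <<'E'
from station import ctrl
import cv2,numpy as np
o=ctrl.get_obs()
print({k:np.round(v,3) for k,v in o.items()},ctrl.tcp_to_grasp)
for n in("scene","top"):
    c=ctrl.camera(n);cv2.imwrite(f"pics/{n}0.png",c["img"]);print(n,np.round(c["intrinsics"],1).tolist(),np.round(c["R"],4).tolist(),np.round(c["t"],4).tolist())
E
```

```text
{'time_s': np.float64(0.0), 'qpos': array([ 1.106,  0.3  ,  1.522,  0.   ,  1.321, -0.067]), 'joint_vel': array([-0.001, -0.001,  0.002, -0.001,  0.002, -0.   ]), 'tau': array([ 3.0000e-03, -5.3181e+01, -3.5275e+01,  7.1000e-02,  2.4000e-02,
       -0.0000e+00]), 'ee_pos': array([0.213, 0.507, 0.404]), 'eef_rot': array([-3.14 , -0.   ,  2.744]), 'force': array([-0.326,  0.489, -0.582]), 'moment': array([-0.042, -0.006, -0.   ]), 'grip_force': np.float64(0.0), 'grip_width': np.float64(0.094)} 0.1804
scene [[398.6, 0.0, 316.3], [0.0, 398.6, 200.7], [0.0, 0.0, 1.0]] [[0.4792, 0.8777, 0.0023], [0.7324, -0.3984, -0.5522], [-0.4837, 0.2663, -0.8337]] [-0.2318, -0.3251, 1.2451]
top [[506.9, 0.0, 321.3], [0.0, 506.9, 198.1], [0.0, 0.0, 1.0]] [[-0.0199, -0.9997, 0.0115], [-0.9951, 0.0187, -0.0968], [0.0966, -0.0133, -0.9952]] [-0.0064, 0.5225, 1.4354]
```

View pics/top0.png

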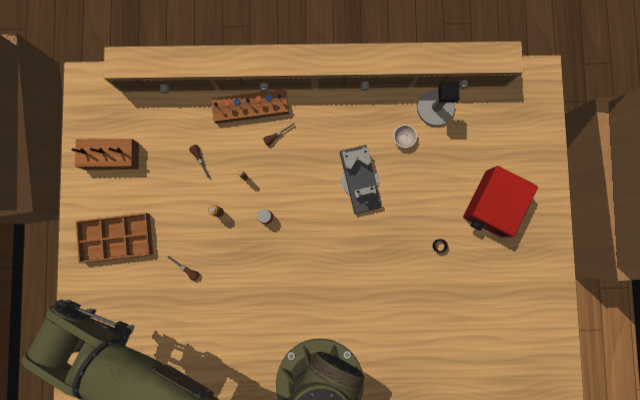

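View pics/scene0.png

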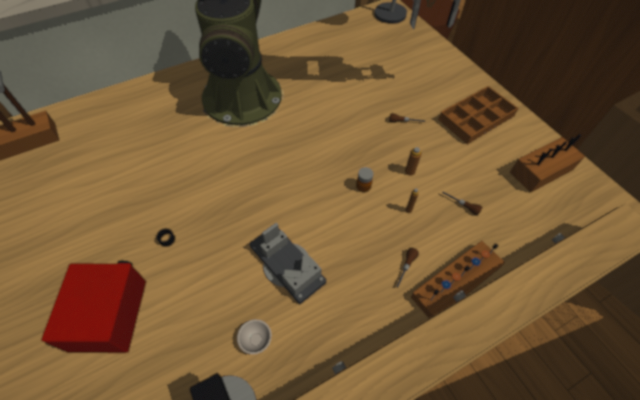

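The top view shows the thick stick at about (215,211), the thin stick at (243,176), the jar at (265,216), and the vise at about (361,180), with the V at its upper end and the jaw at its lower end. In the scene view the thick stick is at (413,161) and the vise at (288,263). Next I'll enlarge both.

```bash
python3 - <<'E'
import cv2,numpy as np
t=cv2.imread("pics/top0.png");s=cv2.imread("pics/scene0.png")
f=lambda im,x,y,w,h,k:cv2.resize(im[y:y+h,x:x+w],None,fx=k,fy=k,interpolation=cv2.INTER_CUBIC)
a=f(t,330,135,60,90,6);b=f(s,240,215,95,90,4);c=f(t,200,160,85,70,4)
W=np.zeros((600,760,3),np.uint8)
W[:540,:360]=a;W[:360,370:750]=b
W[:,:]=W
W[365:365+230,365:365+340]=c[:230]
cv2.imwrite("pics/crop.png",W)
E
```

```text
(no output)
```

View pics/crop.png

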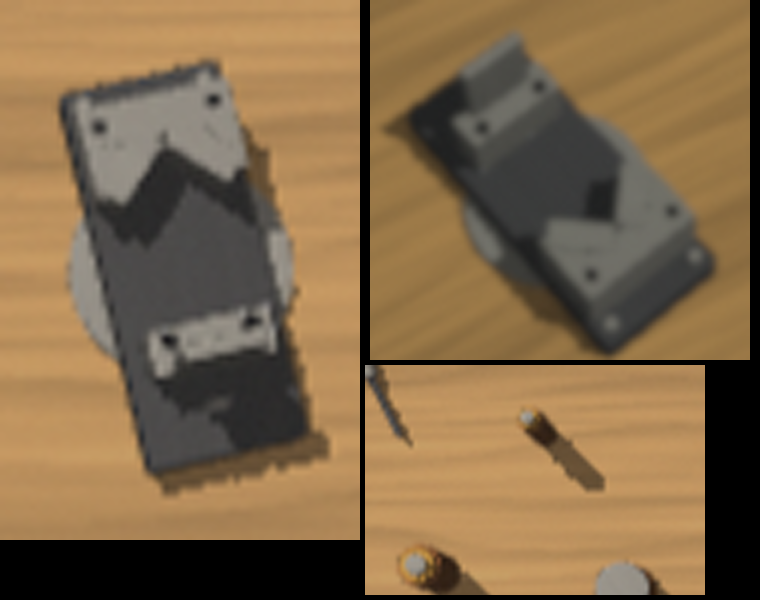

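The crop shows the bed's corners clearly. In top pixels they are about (355,213.7), (381.3,207.5), (366.2,145.3) and (340.3,151.2). The stick's cup is at about (213.3,210). I'll measure these more closely.

```bash
cat > h.py <<'E'
from station import ctrl
import cv2,numpy as np
from scipy.spatial.transform import Rotation as Ro
def ray(c,p,z):
    K,R,t=[np.array(c[k]) for k in("intrinsics","R","t")]
    o=-R.T@t; d=R.T@np.linalg.inv(K)@[p[0],p[1],1]
    return o+d*(z-o[2])/d[2]
def proj(c,X):
    q=np.array(c["intrinsics"])@(np.array(c["R"])@X+c["t"]); return np.round(q[:2]/q[2],1)
def rel(pos,yaw,o=None):
    "tool-down target TCP pos+yaw -> row (cm, rad) from measured pose"
    o=o or ctrl.get_obs(); R0=Ro.from_euler('xyz',o["eef_rot"]); R1=Ro.from_euler('xyz',[np.pi,0,yaw])
    return np.round(np.r_[R0.inv().apply(np.array(pos)-o["ee_pos"])*100,(R0.inv()*R1).as_rotvec()],2).tolist()
E
python3 - <<'E'
from h import *
t=ctrl.camera("top");s=ctrl.camera("scene")
P=[ray(t,p,.024) for p in[(355,213.7),(381.3,207.5),(366.2,145.3),(340.3,151.2)]]
print(np.round(P,3)); print([np.linalg.norm(P[i]-P[i-1]).round(4) for i in range(4)])
bm=np.mean(P,0);ux=(P[2]+P[3]-P[0]-P[1]);yaw=np.arctan2(ux[1],ux[0]);print("bedmid",bm,"yaw",yaw)
u=np.array([np.cos(yaw),np.sin(yaw),0]);v=np.array([-u[1],u[0],0])
for a,b in((-1,1),(1,1),(1,-1),(-1,-1)):print("scene corner",proj(s,bm+.095*a*u+.04*b*v))
for nm,p,z in(("apex",(330+167/6,135+147/6),.06),("jawtop L",(355.5,192.5),.06),("jawtopR",(374.7,185.5),.06)):
    d=ray(t,p,z)-bm;print(nm,d@u,d@v)
# stick by mask, top view: bright cup+wood
hsv=cv2.cvtColor(t["img"],cv2.COLOR_BGR2HSV)
print(cv2.cvtColor(t["img"],cv2.COLOR_BGR2HSV)[210,205:225].tolist())
X=ray(t,(213.3,210),.09);print("stick",X,"scene top/foot",proj(s,X),proj(s,X*[1,1,0]))
W=np.zeros((400,640,3),np.uint8)
W[:400,:320]=cv2.resize(s["img"][140:190,395:435],(320,400),interpolation=2)
W[:320,320:]=cv2.resize(t["img"][195:235,200:240],(320,320),interpolation=2)
cv2.imwrite("pics/stick.png",W)
E
```

```text
[[ 0.476 -0.113  0.024]
 [ 0.492 -0.189  0.024]
 [ 0.675 -0.15   0.024]
 [ 0.659 -0.074  0.024]]
[np.float64(0.187), np.float64(0.0781), np.float64(0.1867), np.float64(0.0777)]
bedmid [ 0.5752199  -0.13157528  0.024     ] yaw 0.20598971737080038
scene corner [273.9 222.8]
scene corner [325.5 279. ]
scene corner [297.5 301.7]
scene corner [246.7 241.8]
apex 0.05270708430654696 -0.0009725983091164461
jawtop L -0.03743719923110411 0.027169127571508425
jawtopR -0.030177254633380512 -0.030301230709559708
[[16, 128, 194], [16, 127, 193], [16, 130, 190], [15, 148, 178], [18, 145, 193], [18, 53, 165], [19, 26, 157], [17, 26, 156], [20, 25, 153], [21, 29, 140], [18, 122, 94], [19, 162, 104], [16, 152, 84], [13, 155, 79], [14, 156, 49], [11, 135, 51], [12, 151, 49], [13, 140, 53], [16, 129, 105], [17, 129, 196]]
stick [0.48885111 0.28106691 0.09      ] scene top/foot [414.8 149.8] [407.9 171.6]
```

View pics/stick.png

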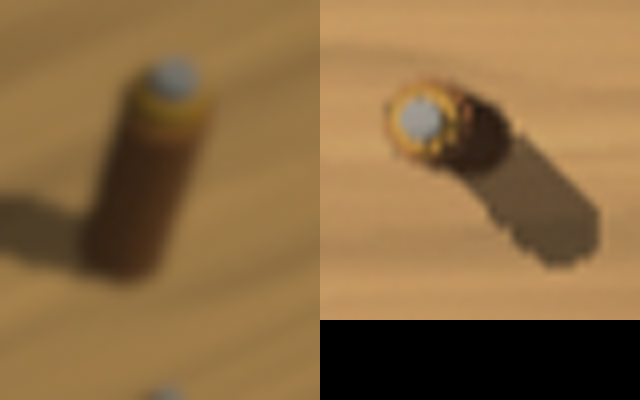

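```bash
python3 - <<'E'
from h import *
from scipy.optimize import least_squares
t=ctrl.camera("top");s=ctrl.camera("scene")
def pr(c,X):
    q=np.array(c["intrinsics"])@(np.array(c["R"])@X+c["t"]); return q[:2]/q[2]
r=least_squares(lambda X:np.r_[pr(t,X)-[212.1,209.3],pr(s,X)-[416.6,148.6]],[.49,.28,.09])
print(r.x,r.fun)
A=r.x
print(rel([A[0],A[1],.36],1.5), ctrl.get_obs()["time_s"])
E
```

```text
[0.49064043 0.28358435 0.09512831] [-1.00537694e-01 -7.39669264e-02 -1.13076815e-01 -4.54409127e-06]
[-34.25, -9.84, 4.45, -0.0, 0.0, 1.24] 0.3
```

```bash
python3 -m jog '[[-34.2,-9.8,4.4,0,0,1.24],[-34.2,-9.8,4.4,0,0,1.24],[-34.2,-9.8,4.4,0,0,1.24],[-34.2,-9.8,4.4,0,0,1.24],[-34.2,-9.8,4.4,0,0,1.24],[-34.2,-9.8,4.4,0,0,1.24],[-34.2,-9.8,4.4,0,0,1.24],[-34.2,-9.8,4.4,0,0,1.24]]' 100
python3 -m jog '[[0,0,0,0,0,0],[0,0,0,0,0,0]]'
python3 -c "
from h import *
print(rel([.490,.283,.2385],1.5))"
```

```text
time_s: 1.1
ee_pos: [0.4933, 0.281, 0.3596]
eef_rot: [-3.141, 0.001, 1.534]
force: [0.5, 0.4, 0.5]
grip_width: 0.0942
grip_force: 0.0
time_s: 1.3
ee_pos: [0.49, 0.2846, 0.3606]
eef_rot: [-3.141, -0.0, 1.548]
force: [0.1, -0.5, 0.2]
grip_width: 0.094
grip_force: 0.0
[-0.16, 0.01, 12.21, -0.0, -0.0, 0.05]
```

```bash
python3 -m jog '[[-0.1,0,4,0,0,0.05],[-0.1,0,8,0,0,0.05],[-0.1,0,10.5,0,0,0.05],[-0.1,0,12.2,0,0,0.05],[-0.1,0,12.2,0,0,0.05],[-0.1,0,12.2,0,0,0.05]]' 
python3 -m jog '[[0,0,0,0,0,0],[0,0,0,0,0,0],[0,0,0,0,0,0],[0,0,0,0,0,0],[0,0,0,0,0,0],[0,0,0,0,0,0],[0,0,0,0,0,0],[0,0,0,0,0,0]]' 0 20
python3 -m jog '[[0,0,0,0,0,0],[0,0,0,0,0,0]]'
```

```text
time_s: 1.9
ee_pos: [0.49, 0.2841, 0.2395]
eef_rot: [3.141, -0.0, 1.497]
force: [0.3, 0.1, 0.9]
grip_width: 0.0942
grip_force: 0.0
time_s: 2.7
ee_pos: [0.4904, 0.2832, 0.2386]
eef_rot: [-3.142, 0.0, 1.494]
force: [0.2, -0.2, -0.3]
grip_width: 0.0335
grip_force: 0.0
time_s: 2.9
ee_pos: [0.4904, 0.2832, 0.2386]
eef_rot: [-3.142, 0.0, 1.494]
force: [-0.5, 0.6, -0.9]
grip_width: 0.0294
grip_force: 20.0
```

```bash
python3 -m jog '[[0,0,-2,0,0,0],[0,0,-5,0,0,0],[0,0,-9,0,0,0],[0,0,-12.5,0,0,0],[0,0,-12.5,0,0,0],[0,0,-12.5,0,0,0]]' 
python3 -c "
from h import *
u=np.array([np.cos(.206),np.sin(.206)]);p=np.array([.5752,-.1316])-.004*u
print(p,rel([*p,.365],.206))"
```

```text
time_s: 3.5
ee_pos: [0.4902, 0.2832, 0.3635]
eef_rot: [3.141, -0.0, 1.494]
force: [0.5, 0.1, -1.3]
grip_width: 0.0298
grip_force: 20.0
[ 0.57128457 -0.13241818] [-40.81, 11.28, -0.15, 0.0, -0.0, 1.29]
```

```bash
python3 -m jog '[[-3,1,0,0,0,0.1],[-7,2,0,0,0,0.22],[-11,3,0,0,0,0.35],[-15,4,0,0,0,0.47],[-19,5.2,0,0,0,0.6],[-23,6.4,0,0,0,0.73],[-27,7.5,0,0,0,0.86],[-31,8.6,0,0,0,0.99]]' 
python3 -m jog '[[0,0,0,0,0,0]]' 
python3 -c "
from h import *
print(rel([.5713,-.1324,.365],.206))"
```

```text
time_s: 4.3
ee_pos: [0.5522, -0.0342, 0.3617]
eef_rot: [-3.14, 0.002, 0.498]
force: [-0.0, 0.9, -0.3]
grip_width: 0.0297
grip_force: 20.0
time_s: 4.4
ee_pos: [0.5525, -0.0364, 0.3616]
eef_rot: [-3.14, 0.003, 0.495]
force: [-0.7, 0.7, -1.6]
grip_width: 0.0297
grip_force: 20.0
[-2.91, 9.34, -0.35, -0.0, 0.0, 0.29]
```

```bash
python3 -m jog '[[-0.9,3.3,-0.3,0,0,0.12],[-2,6.5,-0.3,0,0,0.24],[-2.9,9.3,-0.3,0,0,0.29],[-2.9,9.3,-0.3,0,0,0.29],[-2.9,9.3,-0.3,0,0,0.29],[-2.9,9.3,-0.3,0,0,0.29]]' 
python3 - <<'E'
from h import *
print(rel([.5713,-.1324,.2640],.206))
a=ctrl.camera("top")["img"];b=ctrl.camera("scene")["img"]
W=np.zeros((480,760,3),np.uint8)
W[:,:360]=cv2.resize(a[120:240,315:405],(360,480));W[:,370:750]=cv2.resize(b[190:310,240:335],(380,480))
cv2.imwrite("pics/over.png",W)
E
```

```text
time_s: 5.0
ee_pos: [0.5717, -0.1269, 0.3658]
eef_rot: [-3.141, 0.001, 0.216]
force: [-0.4, -0.2, -0.9]
grip_width: 0.0297
grip_force: 20.0
[-0.14, 0.54, 10.18, -0.0, 0.0, 0.01]
```

View pics/over.png

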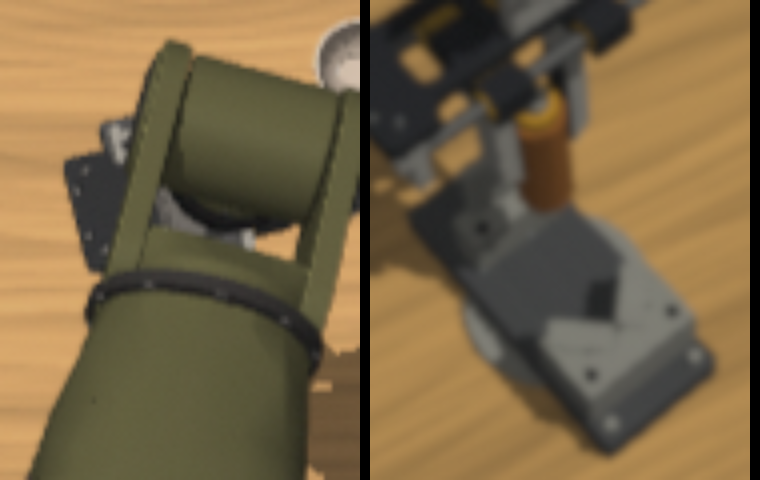

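The scene view shows the stick held upright above the bed, clear of both jaw and V. The arm blocks the top view.

```bash
python3 -m jog '[[-0.1,0.4,2,0,0,0],[-0.1,0.4,5,0,0,0],[-0.1,0.4,5,0,0,0],[-0.1,0.4,5,0,0,0]]' 
python3 -c "
from h import *
print(rel([.5713,-.1324,.2640],.206))"
```

```text
time_s: 5.5
ee_pos: [0.5718, -0.1316, 0.3172]
eef_rot: [-3.141, 0.0, 0.215]
force: [-0.5, -0.3, -0.0]
grip_width: 0.0296
grip_force: 20.0
[-0.06, 0.07, 5.32, -0.0, 0.0, 0.01]
```

```bash
python3 -m jog '[[0,0.1,2,0,0,0],[0,0.1,4,0,0,0],[0,0.1,5,0,0,0],[0,0.1,5,0,0,0],[0,0.1,5,0,0,0]]' 
python3 -m jog '[[0,0,0.1,0,0,0],[0,0,0.2,0,0,0],[0,0,0.3,0,0,0],[0,0,0.35,0,0,0],[0,0,0.35,0,0,0]]'
```

```text
time_s: 6.0
ee_pos: [0.5722, -0.133, 0.268]
eef_rot: [3.141, -0.001, 0.214]
force: [-0.8, 0.0, -0.8]
grip_width: 0.03
grip_force: 20.0
time_s: 6.5
ee_pos: [0.5718, -0.133, 0.2631]
eef_rot: [-3.142, 0.0, 0.214]
force: [-0.5, 0.4, -1.1]
grip_width: 0.03
grip_force: 20.0
```

```bash
python3 -m jog '[[0,0,0.05,0,0,0],[0,0,0.05,0,0,0]]'
python3 -m jog '[[0,0,0.05,0,0,0],[0,0,0.05,0,0,0]]'
```

```text
time_s: 6.7
ee_pos: [0.5719, -0.1331, 0.2626]
eef_rot: [3.142, -0.0, 0.214]
force: [0.2, -0.2, -0.9]
grip_width: 0.03
grip_force: 20.0
time_s: 6.9
ee_pos: [0.5719, -0.1331, 0.2626]
eef_rot: [3.141, -0.001, 0.214]
force: [-1.1, 0.4, 3.6]
grip_width: 0.0298
grip_force: 20.0
```

Contact with the bed. Now I'll release.

```bash
python3 -m jog '[[0,0,0,0,0,0],[0,0,0,0,0,0],[0,0,0,0,0,0],[0,0,0,0,0,0],[0,0,0,0,0,0],[0,0,0,0,0,0]]' 60
python3 -m jog '[[0,0,-1,0,0,0],[0,0,-3,0,0,0],[0,0,-6,0,0,0],[0,0,-10,0,0,0],[0,0,-14,0,0,0],[0,0,-16,0,0,0],[0,0,-16,0,0,0],[0,0,-16,0,0,0]]'
python3 - <<'E'
from h import *
u=np.array([np.cos(.206),np.sin(.206)]);bm=np.array([.5752,-.1316])
p=bm-.11*u; print(p,rel([*p,.42],.206))
b=ctrl.camera("scene")["img"]
cv2.imwrite("pics/placed.png",cv2.resize(b[190:310,230:340],None,fx=5,fy=5,interpolation=2))
E
```

```text
time_s: 7.5
ee_pos: [0.5719, -0.133, 0.2621]
eef_rot: [-3.142, 0.0, 0.214]
force: [0.1, 0.3, 0.5]
grip_width: 0.0561
grip_force: 0.0
time_s: 8.3
ee_pos: [0.5716, -0.133, 0.4219]
eef_rot: [-3.142, 0.0, 0.214]
force: [0.1, -0.4, -0.7]
grip_width: 0.0565
grip_force: 0.0
[ 0.46752574 -0.15410007] [-10.62, -0.14, 0.19, -0.0, 0.0, 0.01]
```

View pics/placed.png

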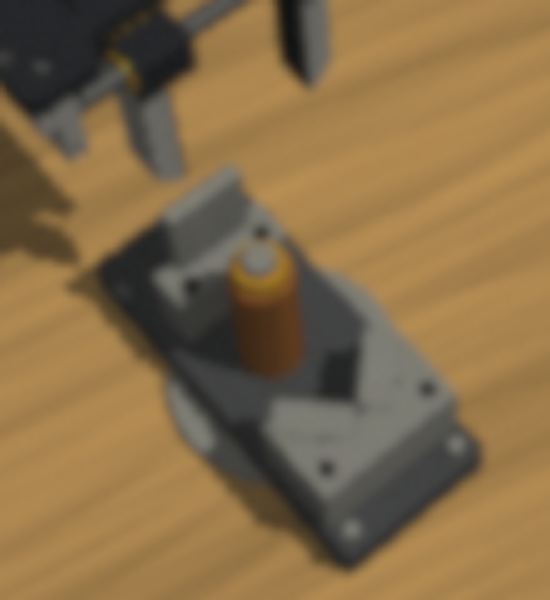

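The stick stands upright on the bed, free between the jaw and the V. Now I'll go behind the thumb plate with the fingers closed.

```bash
python3 -m jog '[[-3,-0.1,0,0,0,0.01],[-7,-0.1,0,0,0,0.01],[-10.6,-0.1,0,0,0,0.01],[-10.6,-0.1,0,0,0,0.01],[-10.6,-0.1,0,0,0,0.01],[-10.6,-0.1,0,0,0,0.01]]' 0 30
python3 -m jog '[[0,0,4,0,0,0],[0,0,8,0,0,0],[0,0,10,0,0,0],[0,0,10,0,0,0],[0,0,10,0,0,0],[0,0,10,0,0,0]]'
python3 -c "
from h import *
u=np.array([np.cos(.206),np.sin(.206)]);bm=np.array([.5752,-.1316])
p=bm-.085*u; print(p,rel([*p,.272],.206))"
```

```text
time_s: 8.95
ee_pos: [0.4687, -0.1545, 0.4215]
eef_rot: [-3.141, 0.001, 0.204]
force: [-0.3, 0.0, 0.1]
grip_width: 0.0115
grip_force: 0.0
time_s: 9.55
ee_pos: [0.4686, -0.1546, 0.3234]
eef_rot: [3.141, -0.002, 0.204]
force: [0.2, -0.3, 0.2]
grip_width: 0.0007
grip_force: 0.0
[ 0.49199716 -0.14898642] [2.4, -0.08, 5.15, 0.0, -0.0, -0.0]
```

```bash
python3 -m jog '[[0,-0.1,3,0,0,0],[0,-0.1,5.1,0,0,0],[0,-0.1,5.1,0,0,0],[1,-0.1,5.1,0,0,0],[2,-0.1,5.1,0,0,0],[2.3,-0.1,5.1,0,0,0],[2.3,-0.1,5.1,0,0,0],[2.3,-0.1,5.1,0,0,0]]'
python3 -m jog '[[0.1,0,0,0,0,0],[0.2,0,0,0,0,0],[0.3,0,0,0,0,0],[0.4,0,0,0,0,0],[0.5,0,0,0,0,0],[0.6,0,0,0,0,0],[0.7,0,0,0,0,0],[0.8,0,0,0,0,0]]'
python3 -m jog '[[0.1,0,0,0,0,0],[0.2,0,0,0,0,0],[0.3,0,0,0,0,0],[0.4,0,0,0,0,0],[0.5,0,0,0,0,0],[0.6,0,0,0,0,0],[0.7,0,0,0,0,0],[0.8,0,0,0,0,0]]'
python3 - <<'E'
from h import *
u=np.array([np.cos(.206),np.sin(.206)]);bm=np.array([.5752,-.1316]);o=ctrl.get_obs()
d=o["ee_pos"][:2]-bm;print("along",d@u,"across",d@[-u[1],u[0]],"F along",o["force"][:2]@u)
b=ctrl.camera("scene")["img"]
cv2.imwrite("pics/behind.png",cv2.resize(b[170:310,215:340],None,fx=4,fy=4,interpolation=2))
E
```

```text
time_s: 10.35
ee_pos: [0.4904, -0.1488, 0.2714]
eef_rot: [3.141, -0.0, 0.204]
force: [-0.2, 0.1, 0.0]
grip_width: 0.0006
grip_force: 0.0
time_s: 11.15
ee_pos: [0.4983, -0.1473, 0.2711]
eef_rot: [-3.142, 0.0, 0.204]
force: [-0.6, 0.3, 0.1]
grip_width: 0.0006
grip_force: 0.0
time_s: 11.95
ee_pos: [0.5061, -0.1457, 0.2712]
eef_rot: [3.142, -0.0, 0.204]
force: [-0.5, -0.3, 0.2]
grip_width: 0.0008
grip_force: 0.0
along -0.07048617837724673 across 0.0003697334824342818 F along -0.5242478815381523
```

View pics/behind.png

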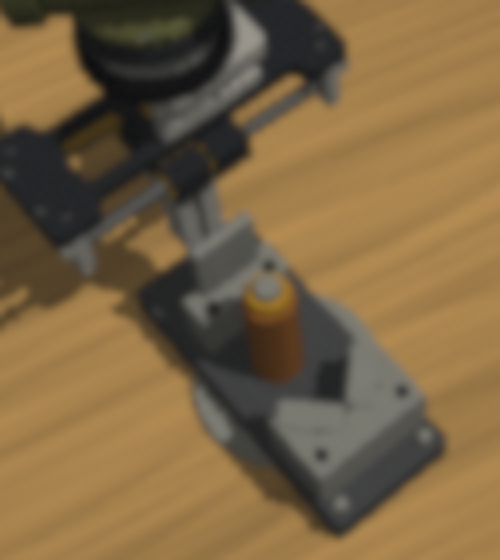

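The closed fingers stand centred right behind the plate, and the stick is still upright. I'll go on slowly to contact.

```bash
for i in 1; do :; done
python3 -m jog '[[0.1,0,0,0,0,0],[0.2,0,0,0,0,0],[0.3,0,0,0,0,0],[0.4,0,0,0,0,0],[0.5,0,0,0,0,0],[0.6,0,0,0,0,0],[0.7,0,0,0,0,0],[0.8,0,0,0,0,0]]'|grep -v gri
python3 -m jog '[[0.1,0,0,0,0,0],[0.2,0,0,0,0,0],[0.3,0,0,0,0,0],[0.4,0,0,0,0,0],[0.5,0,0,0,0,0],[0.6,0,0,0,0,0],[0.7,0,0,0,0,0],[0.8,0,0,0,0,0]]'|grep -v gri
```

```text
time_s: 12.8
ee_pos: [0.514, -0.144, 0.2711]
eef_rot: [3.142, -0.0, 0.204]
force: [-0.4, -0.1, -0.1]
time_s: 13.6
ee_pos: [0.5214, -0.1425, 0.271]
eef_rot: [-3.141, 0.002, 0.204]
force: [-6.0, -1.6, 2.8]
```

```bash
python3 -m jog '[[0.1,0,0,0,0,0],[0.2,0,0,0,0,0],[0.3,0,0,0,0,0],[0.4,0,0,0,0,0],[0.5,0,0,0,0,0],[0.6,0,0,0,0,0],[0.7,0,0,0,0,0],[0.8,0,0,0,0,0]]'|grep -v gri
python3 -m jog '[[0.1,0,0,0,0,0],[0.2,0,0,0,0,0],[0.3,0,0,0,0,0],[0.4,0,0,0,0,0],[0.5,0,0,0,0,0],[0.6,0,0,0,0,0],[0.7,0,0,0,0,0],[0.8,0,0,0,0,0]]'|grep -v gri
python3 -m jog '[[0.1,0,0,0,0,0],[0.2,0,0,0,0,0],[0.3,0,0,0,0,0],[0.4,0,0,0,0,0],[0.5,0,0,0,0,0],[0.6,0,0,0,0,0],[0.7,0,0,0,0,0],[0.8,0,0,0,0,0]]'|grep -v gri
python3 - <<'E'
from h import *
u=np.array([np.cos(.206),np.sin(.206)]);bm=np.array([.5752,-.1316]);o=ctrl.get_obs()
d=o["ee_pos"][:2]-bm;print("along",d@u,"across",d@[-u[1],u[0]],"F along",o["force"][:2]@u)
b=ctrl.camera("scene")["img"]
cv2.imwrite("pics/push.png",cv2.resize(b[170:310,215:340],None,fx=4,fy=4,interpolation=2))
E
```

```text
time_s: 14.4
ee_pos: [0.5292, -0.1409, 0.271]
eef_rot: [-3.141, 0.002, 0.204]
force: [-6.9, -0.7, 2.7]
time_s: 15.2
ee_pos: [0.5371, -0.1392, 0.271]
eef_rot: [-3.141, 0.002, 0.204]
force: [-7.6, -0.5, 3.5]
time_s: 16.0
ee_pos: [0.5449, -0.1376, 0.271]
eef_rot: [-3.141, 0.002, 0.204]
force: [-6.3, 0.1, 2.0]
along -0.0308886044013373 across 0.00034018302461899855 F along -6.160217073505673
```

View pics/push.png

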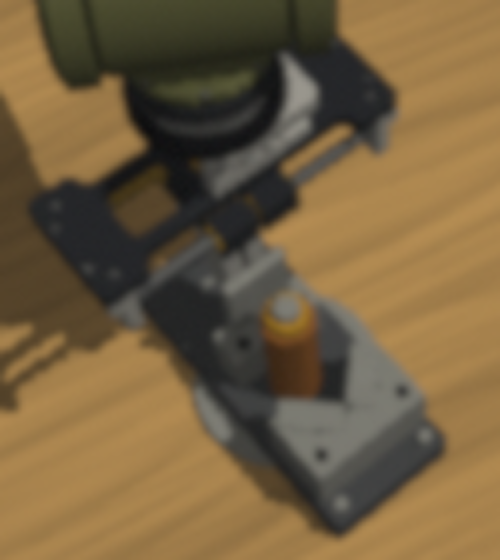

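The jaw now bears on the stick, which is still upright and close to the V mouth. Drag is about 6.5 N and stiffness about 15 N/mm. I'll creep on in short calls, with a force check between them that stops the chain.

```bash
cat > g.py <<'E'
from h import *
import sys
o=ctrl.get_obs();u=np.array([np.cos(.206),np.sin(.206)]);f=-o["force"][:2]@u
print(round(float(o["time_s"]),2),"along mm",round(float((o["ee_pos"][:2]-[.5752,-.1316])@u*1e3),2),"F",round(float(f),1),np.round(o["force"],1))
sys.exit(f>9)
E
g(){ python3 g.py; }
python3 -m jog '[[0.04,0,0,0,0,0],[0.08,0,0,0,0,0],[0.12,0,0,0,0,0],[0.16,0,0,0,0,0]]'>/dev/null; g &&
python3 -m jog '[[0.04,0,0,0,0,0],[0.08,0,0,0,0,0],[0.12,0,0,0,0,0],[0.16,0,0,0,0,0]]'>/dev/null; g &&
python3 -m jog '[[0.03,0,0,0,0,0],[0.06,0,0,0,0,0],[0.09,0,0,0,0,0]]'>/dev/null; g &&
python3 -m jog '[[0.03,0,0,0,0,0],[0.06,0,0,0,0,0],[0.09,0,0,0,0,0]]'>/dev/null; g &&
python3 -m jog '[[0.02,0,0,0,0,0],[0.04,0,0,0,0,0],[0.06,0,0,0,0,0]]'>/dev/null && g &&
python3 -m jog '[[0.02,0,0,0,0,0],[0.04,0,0,0,0,0],[0.06,0,0,0,0,0]]'>/dev/null && g &&
python3 -m jog '[[0.02,0,0,0,0,0],[0.04,0,0,0,0,0],[0.06,0,0,0,0,0]]'>/dev/null && g &&
python3 -m jog '[[0.02,0,0,0,0,0],[0.04,0,0,0,0,0],[0.06,0,0,0,0,0]]'>/dev/null && g
```

```text
16.45 along mm -29.29 F 6.6 [-6.5 -1.3  2.3]
16.45 along mm -29.29 F 6.6 [-6.5 -1.3  2.3]
16.45 along mm -29.29 F 6.6 [-6.5 -1.3  2.3]
16.45 along mm -29.29 F 6.6 [-6.5 -1.3  2.3]False
False
False
False
```

```bash
sed -i 's/sys.exit(f>9)/sys.exit(int(f>9))/' g.py
g(){ python3 g.py; }
python3 -m jog '[[0.04,0,0,0,0,0],[0.08,0,0,0,0,0],[0.12,0,0,0,0,0],[0.16,0,0,0,0,0]]'>/dev/null && g &&
python3 -m jog '[[0.04,0,0,0,0,0],[0.08,0,0,0,0,0],[0.12,0,0,0,0,0],[0.16,0,0,0,0,0]]'>/dev/null && g &&
python3 -m jog '[[0.03,0,0,0,0,0],[0.06,0,0,0,0,0],[0.09,0,0,0,0,0]]'>/dev/null && g &&
python3 -m jog '[[0.03,0,0,0,0,0],[0.06,0,0,0,0,0],[0.09,0,0,0,0,0]]'>/dev/null && g &&
python3 -m jog '[[0.02,0,0,0,0,0],[0.04,0,0,0,0,0],[0.06,0,0,0,0,0]]'>/dev/null && g &&
python3 -m jog '[[0.02,0,0,0,0,0],[0.04,0,0,0,0,0],[0.06,0,0,0,0,0]]'>/dev/null && g &&
python3 -m jog '[[0.02,0,0,0,0,0],[0.04,0,0,0,0,0],[0.06,0,0,0,0,0]]'>/dev/null && g &&
python3 -m jog '[[0.02,0,0,0,0,0],[0.04,0,0,0,0,0],[0.06,0,0,0,0,0]]'>/dev/null && g
```

```text
16.85 along mm -27.7 F 6.4 [-6.5 -0.1  2.2]
17.25 along mm -26.1 F 6.0 [-6.1  0.1  3.4]
17.55 along mm -25.2 F 5.2 [-5.6  1.2  2.9]
17.85 along mm -24.31 F 7.2 [-7.5  0.6  2. ]
18.15 along mm -23.71 F 5.6 [-5.7  0.   3.6]
18.45 along mm -23.1 F 6.2 [-6.4  0.1  2.6]
18.75 along mm -22.52 F 6.5 [-6.6 -0.1  2.3]
19.05 along mm -21.91 F 5.9 [-5.8 -1.5  3. ]
```

```bash
g(){ python3 g.py; }
python3 -m jog '[[0.02,0,0,0,0,0],[0.04,0,0,0,0,0],[0.06,0,0,0,0,0]]'>/dev/null && g &&
python3 -m jog '[[0.02,0,0,0,0,0],[0.04,0,0,0,0,0],[0.06,0,0,0,0,0]]'>/dev/null && g &&
python3 -m jog '[[0.02,0,0,0,0,0],[0.04,0,0,0,0,0],[0.06,0,0,0,0,0]]'>/dev/null && g &&
python3 -m jog '[[0.02,0,0,0,0,0],[0.04,0,0,0,0,0],[0.06,0,0,0,0,0]]'>/dev/null && g &&
python3 -m jog '[[0.02,0,0,0,0,0],[0.04,0,0,0,0,0],[0.06,0,0,0,0,0]]'>/dev/null && g &&
python3 -m jog '[[0.02,0,0,0,0,0],[0.04,0,0,0,0,0],[0.06,0,0,0,0,0]]'>/dev/null && g &&
python3 -m jog '[[0.02,0,0,0,0,0],[0.04,0,0,0,0,0]]'>/dev/null && g &&
python3 -m jog '[[0.02,0,0,0,0,0],[0.04,0,0,0,0,0]]'>/dev/null && g &&
python3 -m jog '[[0.02,0,0,0,0,0],[0.04,0,0,0,0,0]]'>/dev/null && g &&
python3 -m jog '[[0.02,0,0,0,0,0],[0.04,0,0,0,0,0]]'>/dev/null && g &&
python3 -m jog '[[0.02,0,0,0,0,0],[0.04,0,0,0,0,0]]'>/dev/null && g &&
python3 -m jog '[[0.02,0,0,0,0,0],[0.04,0,0,0,0,0]]'>/dev/null && g &&
python3 -m jog '[[0.02,0,0,0,0,0],[0.04,0,0,0,0,0]]'>/dev/null && g &&
python3 -m jog '[[0.02,0,0,0,0,0],[0.04,0,0,0,0,0]]'>/dev/null && g
```

```text
19.35 along mm -21.31 F 6.5 [-6.3 -1.4  3.6]
19.65 along mm -20.72 F 8.0 [-8.2  0.2  3.8]
19.95 along mm -20.11 F 6.3 [-6.4 -0.   2.9]
20.25 along mm -19.49 F 5.8 [-6.1  0.8  3.3]
20.55 along mm -18.91 F 6.0 [-6.3  0.7  2.6]
20.85 along mm -18.29 F 5.9 [-6.1  0.1  2.6]
21.05 along mm -17.9 F 6.7 [-6.7 -0.8  3.1]
21.25 along mm -17.5 F 5.1 [-5.2  0.1  1.6]
21.45 along mm -17.1 F 6.3 [-6.3 -0.4  1.6]
21.65 along mm -16.71 F 6.2 [-6.3 -0.1  2.4]
21.85 along mm -16.31 F 6.1 [-6.3  0.6  2.9]
22.05 along mm -15.9 F 6.9 [-7.1 -0.   3.1]
22.25 along mm -15.5 F 6.2 [-6.4  0.3  3.7]
22.45 along mm -15.1 F 6.3 [-6.3 -0.7  3.1]
```

```bash
g(){ python3 g.py; }
python3 -m jog '[[0.02,0,0,0,0,0],[0.04,0,0,0,0,0]]'>/dev/null && g &&
python3 -m jog '[[0.02,0,0,0,0,0],[0.04,0,0,0,0,0]]'>/dev/null && g &&
python3 -m jog '[[0.02,0,0,0,0,0],[0.04,0,0,0,0,0]]'>/dev/null && g &&
python3 -m jog '[[0.02,0,0,0,0,0],[0.04,0,0,0,0,0]]'>/dev/null && g &&
python3 -m jog '[[0.02,0,0,0,0,0],[0.04,0,0,0,0,0]]'>/dev/null && g &&
python3 -m jog '[[0.02,0,0,0,0,0],[0.04,0,0,0,0,0]]'>/dev/null && g &&
python3 -m jog '[[0.02,0,0,0,0,0],[0.04,0,0,0,0,0]]'>/dev/null && g &&
python3 -m jog '[[0.02,0,0,0,0,0],[0.04,0,0,0,0,0]]'>/dev/null && g &&
python3 -m jog '[[0.02,0,0,0,0,0],[0.04,0,0,0,0,0]]'>/dev/null && g &&
python3 -m jog '[[0.02,0,0,0,0,0],[0.04,0,0,0,0,0]]'>/dev/null && g &&
python3 -m jog '[[0.02,0,0,0,0,0],[0.04,0,0,0,0,0]]'>/dev/null && g &&
python3 -m jog '[[0.02,0,0,0,0,0],[0.04,0,0,0,0,0]]'>/dev/null && g &&
python3 -m jog '[[0.02,0,0,0,0,0],[0.04,0,0,0,0,0]]'>/dev/null && g &&
python3 -m jog '[[0.02,0,0,0,0,0],[0.04,0,0,0,0,0]]'>/dev/null && g
```

```text
22.65 along mm -14.69 F 5.6 [-5.8  0.4  2.5]
22.85 along mm -14.3 F 7.1 [-7.2 -0.1  2.6]
23.05 along mm -13.9 F 6.2 [-6.6  1.6  2.6]
23.25 along mm -13.51 F 6.5 [-6.7  0.2  2.2]
23.45 along mm -13.11 F 7.2 [-7.3 -0.5  2.9]
23.65 along mm -12.72 F 6.5 [-6.7  0.4  3.2]
23.85 along mm -12.34 F 6.0 [-6.2 -0.1  3.7]
24.05 along mm -11.93 F 7.0 [-7.1 -0.2  3.5]
24.25 along mm -11.51 F 7.1 [-7.4  0.7  2.5]
24.45 along mm -11.12 F 6.4 [-6.5 -0.4  2.6]
24.65 along mm -10.73 F 6.7 [-7.   0.5  2.7]
24.85 along mm -10.32 F 5.2 [-5.2 -0.4  3.1]
25.05 along mm -9.93 F 7.4 [-7.6  0.2  2.4]
25.25 along mm -9.57 F 8.4 [-8.5 -0.5  4.5]
```

```bash
g(){ python3 g.py; }
python3 -m jog '[[0.01,0,0,0,0,0],[0.02,0,0,0,0,0]]'>/dev/null && g &&
python3 -m jog '[[0.01,0,0,0,0,0],[0.02,0,0,0,0,0]]'>/dev/null && g &&
python3 -m jog '[[0.01,0,0,0,0,0],[0.02,0,0,0,0,0]]'>/dev/null && g &&
python3 -m jog '[[0.01,0,0,0,0,0],[0.02,0,0,0,0,0]]'>/dev/null && g &&
python3 -m jog '[[0.01,0,0,0,0,0],[0.02,0,0,0,0,0]]'>/dev/null && g &&
python3 -m jog '[[0.01,0,0,0,0,0],[0.02,0,0,0,0,0]]'>/dev/null && g
```

```text
25.45 along mm -9.49 F 9.6 [-9.8 -0.1  5.1]
```

```bash
python3 -m jog '[[0.01,0,0,0,0,0],[0.02,0,0,0,0,0],[0.02,0,0,0,0,0]]'>/dev/null; python3 g.py
python3 -m jog '[[0,0,0,0,0,0]]'>/dev/null; python3 g.py
```

```text
25.75 along mm -9.38 F 10.9 [-10.8  -1.4   5.7]
25.85 along mm -9.38 F 11.0 [-11.1  -0.6   5.1]
```

```bash
python3 -m jog '[[0.01,0,0,0,0,0],[0.02,0,0,0,0,0],[0.02,0,0,0,0,0]]'>/dev/null; python3 g.py
python3 -m jog '[[0,0,0,0,0,0]]'>/dev/null; python3 g.py
```

```text
26.15 along mm -9.27 F 13.2 [-13.2  -1.3   6. ]
26.25 along mm -9.28 F 11.7 [-11.8  -0.7   5.9]
```

```bash
python3 -m jog '[[0.01,0,0,0,0,0],[0.02,0,0,0,0,0],[0.02,0,0,0,0,0]]'>/dev/null; python3 g.py
python3 -m jog '[[0,0,0,0,0,0]]'>/dev/null; python3 g.py
```

```text
26.55 along mm -9.16 F 13.1 [-13.1  -1.2   6.8]
26.65 along mm -9.16 F 13.3 [-13.4  -1.2   5.9]
```

```bash
python3 -m jog '[[0.01,0,0,0,0,0],[0.02,0,0,0,0,0],[0.02,0,0,0,0,0]]'>/dev/null; python3 g.py
python3 -m jog '[[0,0,0,0,0,0]]'>/dev/null; python3 g.py
python3 -m jog '[[0,0,0,0,0,0]]'>/dev/null; python3 g.py
```

```text
26.95 along mm -9.04 F 14.8 [-15.   -0.6   7.8]
27.05 along mm -9.06 F 15.3 [-15.3  -1.4   7.4]
27.15 along mm -9.05 F 15.0 [-15.1  -1.2   7.3]
```

```bash
python3 -m jog '[[0.01,0,0,0,0,0],[0.015,0,0,0,0,0],[0.015,0,0,0,0,0],[0.015,0,0,0,0,0],[0.015,0,0,0,0,0],[0.015,0,0,0,0,0],[0.015,0,0,0,0,0],[0.015,0,0,0,0,0]]'>/dev/null; python3 g.py
python3 -m jog '[[0,0,0,0,0,0],[0,0,0,0,0,0],[0,0,0,0,0,0],[0,0,0,0,0,0],[0,0,0,0,0,0],[0,0,0,0,0,0],[0,0,0,0,0,0]]'>/dev/null; python3 g.py
python3 - <<'E'
from h import *
b=ctrl.camera("scene")["img"]
cv2.imwrite("pics/home.png",cv2.resize(b[170:310,215:340],None,fx=4,fy=4,interpolation=2))
E
```

```text
27.95 along mm -8.98 F 16.2 [-16.3  -1.2   8.6]
28.65 along mm -8.98 F 16.6 [-16.6  -2.1   8.3]
```

View pics/home.png

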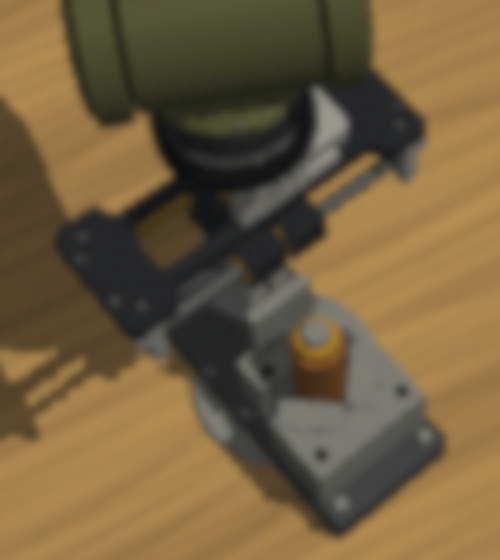

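The stick is fully home in the V and upright, and it has been pressed with about 10 N beyond the drag for over a second. I'll back off gently, straight back.

```bash
python3 -m jog '[[-0.02,0,0,0,0,0],[-0.04,0,0,0,0,0],[-0.06,0,0,0,0,0],[-0.08,0,0,0,0,0],[-0.1,0,0,0,0,0],[-0.12,0,0,0,0,0],[-0.14,0,0,0,0,0],[-0.16,0,0,0,0,0]]'>/dev/null; python3 g.py
python3 -m jog '[[-0.05,0,0,0,0,0],[-0.1,0,0,0,0,0],[-0.2,0,0,0,0,0],[-0.4,0,0,0,0,0],[-0.7,0,0,0,0,0],[-1.2,0,0,0,0,0],[-2,0,0,0,0,0],[-2,0,0,0,0,0]]'>/dev/null; python3 g.py
python3 -m jog '[[0,0,-1,0,0,0],[0,0,-4,0,0,0],[0,0,-8,0,0,0],[0,0,-12,0,0,0],[0,0,-12,0,0,0],[-5,0,-12,0,0,0],[-10,0,-12,0,0,0],[-10,0,-12,0,0,0]]'>/dev/null; python3 g.py
python3 - <<'E'
from h import *
a=ctrl.camera("top")["img"];b=ctrl.camera("scene")["img"]
W=np.zeros((480,760,3),np.uint8)
W[:,:360]=cv2.resize(a[120:240,315:405],(360,480),interpolation=2);W[:,370:750]=cv2.resize(b[190:310,240:335],(380,480),interpolation=2)
cv2.imwrite("pics/end.png",W)
E
```

```text
29.5 along mm -9.8 F 3.2 [-3.6  1.5 -0.5]
30.3 along mm -30.49 F -0.1 [ 0.   0.1 -0.3]
31.1 along mm -133.25 F -0.7 [0.6 0.2 0.2]
```

View pics/end.png

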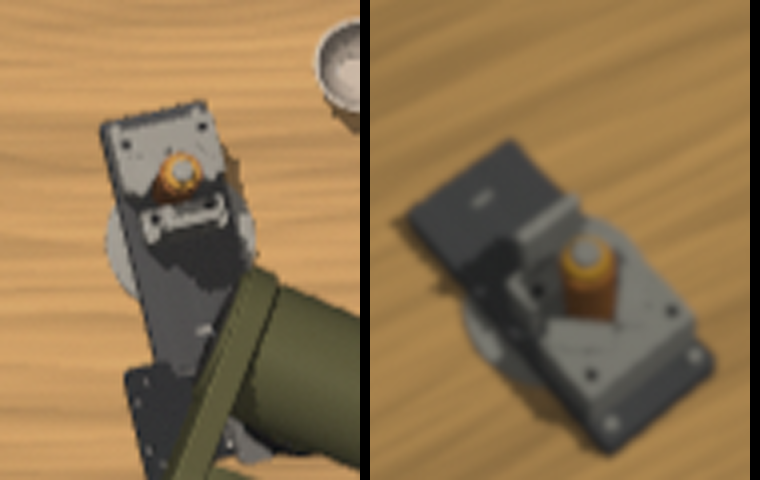

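The stick stands upright against both faces of the V, with the jaw bearing on it and the tool clear. The bowl is untouched. The unloading was purely elastic, at the same stiffness as the loading, so the jaw stayed put.

```bash
python3 -c "
from station import ctrl
print(ctrl.hand_in())"
```

```text
the job is handed in; nothing more can be done
None
```

The job is handed in, with no verdict returned: the thick stick stands upright and home against both V faces, pressed about 10 N beyond the jaw's drag for over a second. It stays held by the jaw with the arm clear, and nothing else on the bench was touched; the force still on the stick after I backed off could not be measured.

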